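# Refit the open ports of the bottling line

## Robot

A 7-joint arm with a two-finger parallel gripper is mounted at the origin on the work surface. World frame = base frame: x ahead of the robot, y to its left, z up, the work surface at z = 0. Lengths are in m, angles in rad, forces in N, time in s.
With the tool pointing down it reaches from about 0.35 to 0.9 m from the base axis. Payload 8.1 kg.
Tool frame: the origin (TCP) lies midway between the tips of the shut fingers; the grasp point (between the pads) lies 19 mm behind it; z points along the fingers, y is the line along which they close (so a half turn about z gives the same grasp; the last joint's range is limited). The gripper opens to 92 mm and grips with 3 to 60 N. Pads are 19 mm wide; open, the fingers measure 130 mm over their backs; the gripper's body (75 mm by 190 mm) begins 47 mm behind the grasp point.
Start: joints at [1.155, 0.434, 0.025, 1.573, -0.012, 1.134, -0.075], TCP at [0.192, -0.595, 0.227] pointing down, gripper open.
Joint ranges: [-2.62, 2.62], [-0.44, 2.09], [-1.27, 1.32], [0.08, 2.57], [-1.32, 4.46], [0.12, 2], [-2.74, 2.74]. Speed limits (rad/s): [2.22, 2.22, 3.01, 3.01, 3.14, 3.14, 3.14].

## Interface

Orientations are given as a rotation vector (axis times angle).
In Python, from cell import arm gives the robot as it stands.
- The arm moves only by the tool move_arm, never from a script. Its argument "motion" is a list of rows, each an object of numbers: "tx", "ty", "tz": the shift along the tool's x, y, z normalised to -1 to 1, where 1 is 1000 mm; "twist": the turn about the tool's z normalised to -1 to 1, where 1 is pi/2 rad. In form: [{"tx": .., "ty": .., "tz": .., "twist": ..}, ...]. A call has 1 to 12 rows; each row shifts and turns the commanded pose from where the row before left it, along the tool's axes as they then stand; what a row does not reach is not made up. A row lasts 1/10 s, in which the tool goes at most 50 mm and 8.59 degrees, less where a joint would pass 70% of its speed; a pose out of reach is approached as far as the arm can. A call with a number of a shift or a turn outside -1 to 1 is refused whole. A call with a gripper value outside its range is refused whole. "gripper" is the gripper's target within -1 to 1 (shut at 1, half-way at 0, fully open at -1), set as the call begins (left out, the last holds). The fingers move at their own pace and stop on an object; "squeeze" is the grip in N (left out, the last holds). Time passes only in rows, so rows that do not move let the fingers close. It gives the time, the measured TCP pose, the force, the opening and the grip force at its end, in the units of the state.
- arm.observe(): the state, without advancing time (a new reading comes with each control period).
- arm.get_image(name): name is "scene" or "top"; returns the picture (400x640x3 uint8, red, green, blue); there is no depth.
- arm.calibration(name): a dict with "K" (3x3 intrinsics, pixels), "T" (4x4, takes a point from camera to world coordinates). Camera axes: x right, y down, z forward; pixel columns grow to the right and rows downward; lengths in m; the calibration is good to about 2 mm. A picture is of the moment at which its call begins. calibration takes no time and is no camera call.
- arm.sign_off(): hands the job in; it is judged then, once.
Trained networks look in the newest picture that a camera, given by its name, has taken for a name from the list of things; names that differ only in an ending like _2 or _b are one class to them, and where a whole thing is asked for, a point or a joint stands for the part that bears it (a point fixed in the world has none). Each returns a list of dicts, best first, with "conf" (0 to 1); they miss things now and then, are a little off and sometimes report something else, mostly with a low value. They report only what shows in the picture. A call takes as long as a camera call.
- arm.look_for(camera, query): "point" ([column, row] as shares, 0 to 1, of the picture: columns of its width, rows of its height, amid what is visible of it).
- arm.regions_of(camera, query): "region" (400x640 bool, what is visible of it) and "point" ([column, row] as shares, 0 to 1, of the picture: columns of its width, rows of its height, amid what is visible of it).
- arm.place_of(camera, query): "point" ([column, row] as shares, 0 to 1, of the picture: columns of its width, rows of its height: a listed point, or the origin of a listed thing).
The state is a dict: "clock": time; "joints": joint angles; "dq": joint speeds; "joint_efforts": joint torques, N m; "position": TCP position; "ee_rot": TCP orientation; "force": force on the tool from outside, world axes, zero at the start; "ft_torque": the same for the moment, N m; "width": opening from 0.0 (shut) to 1.0 (fully open); "gripper_force": force on a finger pad.
Only numpy, scipy, OpenCV 4.12 (cv2) and the standard library are available. Lean on these libraries where they do the work, as an engineer would, in place of code of your own. Each camera call takes 0.05 s, during which the arm holds its last target. There are 200 camera calls.

## Task

The bottling line has been cleaned and its open ports must be refitted, ready for clamping: stand the sight glass on the pump's outlet, which still has its gasket in; lay a loose gasket on each of the two tees, then stand the pressure gauge on the left-hand tee and lay the blank cap on the right-hand one (left and right as seen from the robot, left being +y). Each part sits flat and upright, centred on its port with the gasket between, and the loose clamp lying among the parts stays where it is.

Things in the scene. Friction and masses are not known exactly. Their poses are not given: they have to be found in the camera images.
- sight_mid (a point): sight glass standing upright on the bench: glass tube 45 mm in diameter between two steel end pieces 50.5 mm in diameter and 28 mm tall, 90 mm tall in all, about 0.42 kg. Point: its centre, 45 mm above its foot; z along the tube. Grip it from above round the upper steel end piece (50.5 mm across, 62 to 90 mm up).
- gauge_mid (a point): pressure gauge upright on a round foot (50.5 mm): stem, and a round dial case 63 mm across, 28 mm thick, its centre 78 mm up; 109.5 mm tall, 0.26 kg. Point: on its axis 55 mm above the foot, low on the case; z up, x through the case's thickness, white dial facing -x. Grip the case across its thickness (along x), 50 to 105 mm up. Its final facing does not matter.
- blank_mid (a point): blank cap: solid steel disc 50.5 mm in diameter, rim 6 mm thick, a low boss 34 mm across making it 9.5 mm high, about 0.11 kg, lying flat side down on the bench. Point: its centre, 4.5 mm above its underside; z its axis. Grip it across the rim with the fingertips just above the bench; boss stays on top.
- gasket_1_mid (a point): one of two identical loose black rubber gaskets, either for either tee: flat ring, 50.5 mm outside, 35 mm inside, 6 mm thick, 16 g, lying flat on the bench. Point: centre of the ring, 3 mm above its underside; z its axis. Grip it across the outside with the fingertips just above the bench.
- gasket_2_mid (a point): one of two identical loose black rubber gaskets, either for either tee: flat ring, 50.5 mm outside, 35 mm inside, 6 mm thick, 16 g, lying flat on the bench. Point: centre of the ring, 3 mm above its underside; z its axis. Grip it across the outside with the fingertips just above the bench.
- pump_port (a point): small pump bolted to the bench: steel volute 116 mm across, blue motor behind it (reaching 170 mm behind the port, below 135 mm high), outlet facing up with a black gasket already fixed on its flange. Its place differs from run to run. Point: centre of that gasket's top face (50.5 mm diameter), about 146 mm above the bench; z up, x along the motor, roughly away from the robot.
- tee_a_port (a point): one of two identical steel tees bolted to the bench, the left-hand one having the larger y: a level 38 mm pipe, 140 mm long along y, end clamps 66 mm across (tops 83 mm up), and one open port facing up, no gasket. Its place differs from run to run. Point: centre of the port's flat flange (50.5 mm diameter), about 107 mm above the bench; z up, x roughly away from the robot.
- tee_b_port (a point): one of two identical steel tees bolted to the bench, the left-hand one having the larger y: a level 38 mm pipe, 140 mm long along y, end clamps 66 mm across (tops 83 mm up), and one open port facing up, no gasket. Its place differs from run to run. Point: centre of the port's flat flange (50.5 mm diameter), about 107 mm above the bench; z up, x roughly away from the robot.
- clamp_mid (a point): loose steel two-half clamp lying flat on the bench in the same row as the parts, 68 mm across with a wing nut out to 57 mm from its centre along its x axis, 16 mm high; not to be moved. Point at the centre of the ring, 8 mm above the bench.

How it is judged:
At the end, for the whole second after the job is handed in: Sight glass on the pump's gasket; one loose gasket on each tee; on these the gauge (tee with larger y) and the blank cap (other tee). Each within 8 mm of its port's centre, within 3 mm (gauge and sight glass 4 mm) of its seated height, tilted under 0.1 rad, at rest (horizontal distance between sight_mid and pump_port below 0.008 m and z of sight_mid in the frame of pump_port between 0.041 and 0.049 m and angle between sight_mid's own z axis and vertical below 0.1 rad and ((y of tee_a_port in the frame of tee_b_port above 0 m and horizontal distance between each of gasket_1_mid, gauge_mid and tee_a_port below 0.008 m and z of gasket_1_mid in the frame of tee_a_port between 0 and 0.006 m and angle between each of gasket_1_mid, gasket_2_mid, gauge_mid, blank_mid's own z axis and vertical below 0.1 rad and horizontal distance between each of gasket_2_mid, blank_mid and tee_b_port below 0.008 m and z of gasket_2_mid in the frame of tee_b_port between 0 and 0.006 m and z of gauge_mid in the frame of tee_a_port between 0.057 and 0.065 m and z of blank_mid in the frame of tee_b_port between 0.0075 and 0.0135 m) or (y of tee_a_port in the frame of tee_b_port above 0 m and horizontal distance between each of gasket_2_mid, gauge_mid and tee_a_port below 0.008 m and z of gasket_2_mid in the frame of tee_a_port between 0 and 0.006 m and angle between each of gasket_2_mid, gasket_1_mid, gauge_mid, blank_mid's own z axis and vertical below 0.1 rad and horizontal distance between each of gasket_1_mid, blank_mid and tee_b_port below 0.008 m and z of gasket_1_mid in the frame of tee_b_port between 0 and 0.006 m and z of gauge_mid in the frame of tee_a_port between 0.057 and 0.065 m and z of blank_mid in the frame of tee_b_port between 0.0075 and 0.0135 m) or (y of tee_b_port in the frame of tee_a_port above 0 m and horizontal distance between each of gasket_1_mid, gauge_mid and tee_b_port below 0.008 m and z of gasket_1_mid in the frame of tee_b_port between 0 and 0.006 m and angle between each of gasket_1_mid, gasket_2_mid, gauge_mid, blank_mid's own z axis and vertical below 0.1 rad and horizontal distance between each of gasket_2_mid, blank_mid and tee_a_port below 0.008 m and z of gasket_2_mid in the frame of tee_a_port between 0 and 0.006 m and z of gauge_mid in the frame of tee_b_port between 0.057 and 0.065 m and z of blank_mid in the frame of tee_a_port between 0.0075 and 0.0135 m) or (y of tee_b_port in the frame of tee_a_port above 0 m and horizontal distance between each of gasket_2_mid, gauge_mid and tee_b_port below 0.008 m and z of gasket_2_mid in the frame of tee_b_port between 0 and 0.006 m and angle between each of gasket_2_mid, gasket_1_mid, gauge_mid, blank_mid's own z axis and vertical below 0.1 rad and horizontal distance between each of gasket_1_mid, blank_mid and tee_a_port below 0.008 m and z of gasket_1_mid in the frame of tee_a_port between 0 and 0.006 m and z of gauge_mid in the frame of tee_b_port between 0.057 and 0.065 m and z of blank_mid in the frame of tee_a_port between 0.0075 and 0.0135 m)) and linear speed of each of gasket_1, gasket_2, sight, gauge, blank below 0.02 m/s); the robot touches nothing.
It fails at once if the loose clamp is shifted by more than 25 mm (distance of clamp_mid from where it was at the start of the episode above 0.025 m).
It also fails if it takes over 136 s, if anything falls off the work surface, if the arm or the gripper's body presses on something with over 40 N, if the wrist force passes 120 N, or if a joint passes its speed limit or range.

## Working session

There is one attempt and no reset: what is moved stays moved. The work goes in short steps, Python scripts to look and compute and a tool call to move; the robot and the scene stay as the last step left them, time stands still between calls to the robot, and variables do not carry over. Pictures are saved under pics/ and viewed, at most 14 in all, crops included, and the job is handed in when it is done.

Besides the shell and the picture viewer there is one more tool, called after ">>>" as name(argument=value, ...) on one line, values as JSON. move_arm: Moves the arm, as the interface text tells. Scaled input: -1 to 1 covers 1000 mm each way for a shift and pi/2 rad each way for a turn. Its arguments: {"type":"object","properties":{"motion":{"type":"array","items":{"type":"object","properties":{"tx":{"type":"number"},"ty":{"type":"number"},"tz":{"type":"number"},"twist":{"type":"number"}}}},"gripper":{"type":"number"},"squeeze":{"type":"number"}},"required":["motion"]}

```bash
mkdir -p pics; python3 - <<'E'
from cell import arm
import cv2,numpy as np
s=arm.observe();print(s)
for c in("scene","top"):
    im=arm.get_image(c);cv2.imwrite(f"pics/{c}0.png",im[:,:,::-1])
    k=arm.calibration(c);print(c,np.round(k["K"],1).tolist(),np.round(k["T"],3).tolist())
    for q in["sight_mid","gauge_mid","blank_mid","gasket_1_mid","pump_port","tee_a_port","clamp_mid"]:
        print(q,[(np.round(np.array(d["point"])*[640,400],1).tolist(),round(d["conf"],2)) for d in arm.place_of(c,q)])
E
```

```text
{'clock': 0.0, 'joints': array([ 1.15538713,  0.43521146,  0.02497434,  1.57410577, -0.01161415,
        1.13397745, -0.07509935]), 'dq': array([ 0.00108565,  0.00065741,  0.00058532,  0.00219032, -0.00031057,
       -0.0016422 , -0.00083375]), 'joint_efforts': array([-9.14501379e-04, -6.67841077e+01,  9.84886475e-01, -3.14459431e+01,
       -6.04979158e-02,  4.26847301e-02,  1.38578043e-04]), 'position': array([ 0.19212529, -0.59420188,  0.22594878]), 'ee_rot': array([-3.10177014e+00, -4.89004468e-01,  5.79723856e-04]), 'force': array([ 0.49636802, -0.22772564,  0.35915599]), 'ft_torque': array([-0.00959523, -0.0181191 ,  0.00169042]), 'gripper_force': 0.0, 'width': 0.9995024262102327}
scene [[441.1, 0.0, 315.3], [0.0, 441.1, 201.7], [0.0, 0.0, 1.0]] [[0.499, 0.5, -0.707, 1.241], [0.866, -0.305, 0.396, -0.414], [-0.018, -0.81, -0.586, 0.707], [0.0, 0.0, 0.0, 1.0]]
sight_mid [([333.1, 200.3], 0.87), ([332.4, 222.3], 0.71)]
gauge_mid [([286.6, 212.6], 0.71)]
blank_mid [([228.7, 251.1], 0.63)]
gasket_1_mid [([411.0, 177.4], 0.42)]
pump_port [([205.7, 262.0], 0.8)]
tee_a_port [([331.7, 219.9], 0.86)]
clamp_mid [([370.3, 194.9], 0.83), ([168.3, 276.4], 0.54)]
top [[462.6, 0.0, 323.5], [0.0, 462.6, 199.6], [0.0, 0.0, 1.0]] [[-0.022, -0.996, 0.084, 0.451], [-1.0, 0.022, -0.005, 0.011], [0.003, -0.085, -0.996, 1.107], [0.0, 0.0, 0.0, 1.0]]
sight_mid [([293.1, 240.4], 0.75)]
gauge_mid [([352.7, 233.3], 0.79), ([292.9, 243.3], 0.61), ([238.5, 241.1], 0.19)]
blank_mid [([417.7, 236.6], 0.78)]
gasket_1_mid [([181.3, 249.5], 0.55)]
pump_port [([469.3, 156.4], 0.84)]
tee_a_port [([331.8, 173.5], 0.79)]
clamp_mid [([237.1, 242.0], 0.95)]
```

View pics/top0.png

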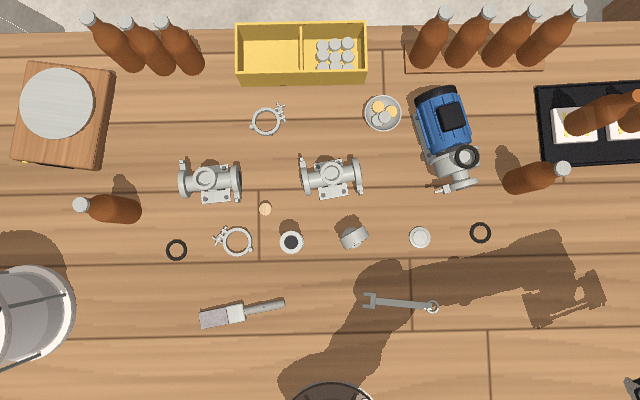

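View pics/scene0.png

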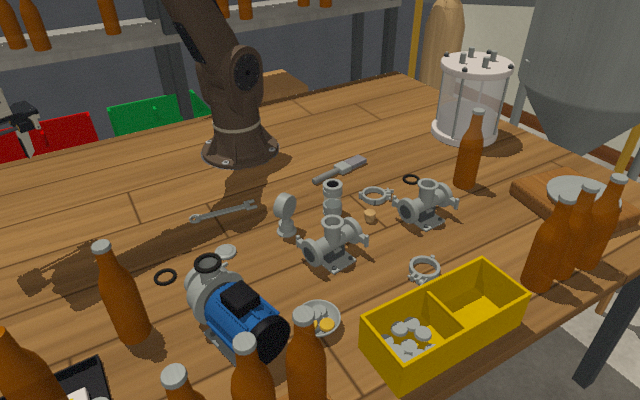

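The top view shows two gaskets at (176,250) and (480,232), the sight glass at (291,241), the gauge at (352,235) and the blank at (420,237). The clamp is at (237,241), the tees at (205,178) and (331,173), and the pump port at (466,156). The detector point at (331,173) is the right-hand tee's port; the left-hand port is at about (206,175). Next I zoom in.

```bash
cat > h.py <<'E'
from cell import arm
import cv2,numpy as np
def ray(c,p):
    k=arm.calibration(c);K=np.array(k["K"]);T=np.array(k["T"])
    d=T[:3,:3]@np.linalg.solve(K,[p[0],p[1],1.]);return T[:3,3],d
def atz(c,p,z):
    o,d=ray(c,p);return o+d*(z-o[2])/d[2]
def proj(c,X):
    k=arm.calibration(c);K=np.array(k["K"]);T=np.linalg.inv(np.array(k["T"]))
    q=K@(T[:3,:3]@np.array(X)+T[:3,3]);return q[:2]/q[2]
E
python3 - <<'E'
from h import *
im=cv2.imread("pics/top0.png")
a=cv2.resize(im[130:270,160:360],None,fx=4,fy=4,interpolation=cv2.INTER_CUBIC)
b=cv2.resize(im[130:270,320:520],None,fx=4,fy=4,interpolation=cv2.INTER_CUBIC)
cv2.imwrite("pics/ca.png",a);cv2.imwrite("pics/cb.png",b)
z=dict(sight_mid=.045,gauge_mid=.055,blank_mid=.0045,gasket_1_mid=.003,pump_port=.146,tee_a_port=.107,clamp_mid=.008)
for q,h in z.items():
    for c in("top","scene"):
        arm.get_image(c)
        for d in arm.place_of(c,q):
            p=np.array(d["point"])*[640,400]
            print(q,c,round(d["conf"],2),np.round(p,1),np.round(atz(c,p,h),4))
arm.get_image("top")
for q,h in (("gasket_1_mid",.006),("blank_mid",.006),("sight_mid",0),("gauge_mid",0)):
    for d in arm.regions_of("top",q):
        r=d["region"].astype(np.uint8);pts=cv2.findNonZero(r);rc=cv2.minAreaRect(pts)
        (cx,cy),_=cv2.minEnclosingCircle(pts)
        print("R",q,round(d["conf"],2),np.round(np.array(d["point"])*[640,400],1),rc,int(r.sum()),np.round(atz("top",rc[0],h),4))
E
```

```text
sight_mid top 0.56 [292.9 241.3] [0.4471 0.0778 0.045 ]
sight_mid scene 0.71 [329.5 199. ] [0.4496 0.07   0.045 ]
gauge_mid top 0.92 [354.2 235.3] [ 0.4576 -0.0618  0.055 ]
gauge_mid scene 0.78 [284.9 216. ] [ 0.4658 -0.0662  0.055 ]
blank_mid top 0.67 [417.3 235.8] [ 0.4534 -0.2152  0.0045]
blank_mid scene 0.6 [226.4 255.4] [ 0.4694 -0.2246  0.0045]
blank_mid scene 0.2 [331.9 197.8] [0.3999 0.1083 0.0045]
gasket_1_mid top 0.73 [179.4 251.3] [0.4295 0.3498 0.003 ]
gasket_1_mid top 0.34 [292.2 243.1] [0.4427 0.0822 0.003 ]
gasket_1_mid scene 0.5 [406.3 179.1] [0.4309 0.3438 0.003 ]
pump_port top 0.7 [469.8 157.2] [ 0.6153 -0.3032  0.146 ]
pump_port scene 0.95 [201.9 261.4] [ 0.6166 -0.3075  0.146 ]
tee_a_port top 0.66 [331.5 175.4] [ 0.5885 -0.0125  0.107 ]
tee_a_port scene 0.82 [331.4 221.8] [ 0.5989 -0.0164  0.107 ]
clamp_mid top 0.82 [233.6 240.5] [0.4521 0.2203 0.008 ]
clamp_mid scene 0.84 [371.4 196. ] [0.4533 0.2026 0.008 ]
R gasket_1_mid 0.75 [182.4 254.3] ((176.0, 250.0), (20.0, 20.0), 90.0) 206 [0.4327 0.3569 0.006 ]
R blank_mid 0.87 [418.7 240. ] ((419.50006103515625, 237.50003051757812), (19.798988342285156, 19.798988342285156), 45.0) 344 [ 0.4493 -0.22    0.006 ]
R sight_mid 0.7 [293.9 242.2] ((291.5, 242.0), (22.0, 23.0), 90.0) 447 [0.4454 0.0841 0.    ]
R gauge_mid 0.9 [354.9 234.6] ((353.20001220703125, 235.90005493164062), (19.677398681640625, 28.174455642700195), 63.43495178222656) 446 [ 0.4566 -0.0632  0.    ]
```

View pics/ca.png

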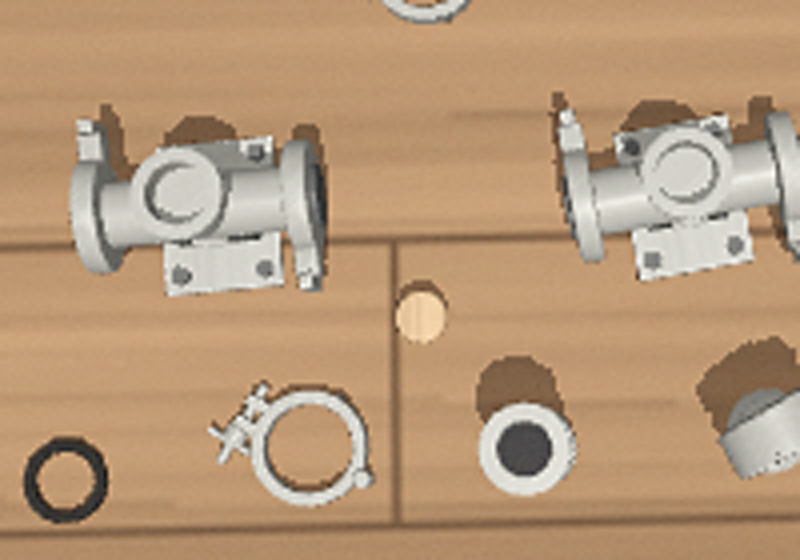

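View pics/cb.png

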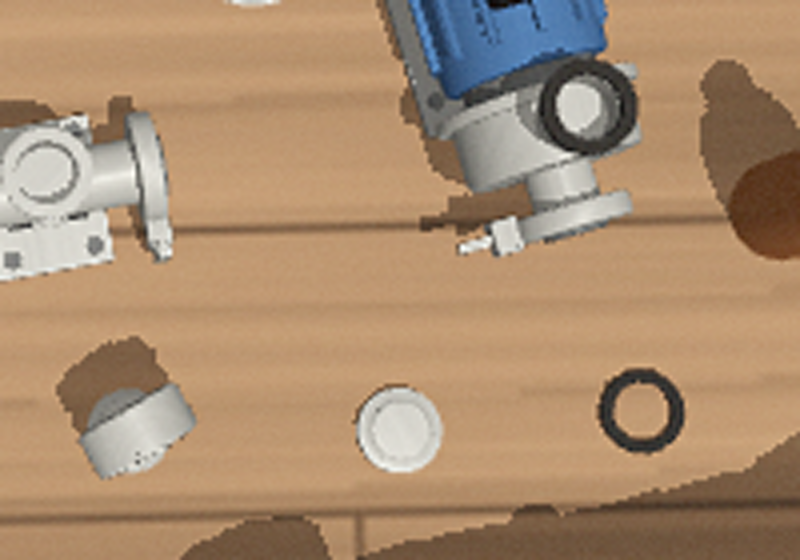

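The crops show gasket A at (176.1,249.6), the left-hand tee port at (204.4,177.6), the right-hand port at (331,172.4) and the sight glass top at (291.4,241.9). The gauge case is centred near (354,237), with its thin direction about 26° off world x. The blank is at (419.4,237.1), gasket B at (480.1,232.1) and the pump gasket at (466.6,156.1).

```bash
cat >> h.py <<'E'
def rel(x,y,z,psi):
    s=arm.observe();R=cv2.Rodrigues(np.array(s["ee_rot"]))[0];p=np.array(s["position"])
    now=np.degrees(np.arctan2(R[1,0],R[0,0]));d=R.T@(np.array([x,y,z])-p)
    tw=(now-psi+180)%360-180
    print("t",round(s["clock"],1),"at",np.round(p,4),"psi",round(now,1),"tilt",round(np.degrees(np.arccos(-R[2,2])),2),"j",np.round(s["joints"],2),"w",round(s["width"],3),"F",np.round(s["force"],1),"g",s["gripper_force"])
    print("first-frame shift",np.round(d,4),"twist deg",round(tw,1),"norm",round(tw/90,3))
E
python3 - <<'E'
from h import *
P=dict(gasA=(176.1,249.6,.006),gasB=(480.1,232.1,.006),sight=(291.4,241.9,.09),gauge=(354.1,236.9,.09),blank=(419.4,237.1,.006),pump=(466.6,156.1,.146),teeL=(204.4,177.6,.107),teeR=(331,172.4,.107),clamp=(237,241.5,.016),
botL=(138,210,0),botR=(508,185,0))
for n,(u,v,z) in P.items():
    X=atz("top",(u,v),z);print(n,np.round(X,4),"scene px",np.round(proj("scene",X),1))
rel(.46,-.355,.1,-10)
E
```

```text
gasA [0.4337 0.3567 0.006 ] scene px [410.5 177.4]
gasB [ 0.4588 -0.3645  0.006 ] scene px [165.3 274.3]
sight [0.4461 0.0783 0.09  ] scene px [331.6 182.9]
gauge [ 0.4539 -0.0591  0.09  ] scene px [284.5 200.9]
blank [ 0.4502 -0.2198  0.006 ] scene px [225.4 249.5]
pump [ 0.6178 -0.2965  0.146 ] scene px [207.9 259.7]
teeL [0.5898 0.2641 0.107 ] scene px [427.  182.8]
teeR [ 0.5951 -0.0116  0.107 ] scene px [332.4 220.1]
clamp [0.4495 0.2108 0.016 ] scene px [373.2 192. ]
botL [0.5299 0.4501 0.    ] scene px [457.8 185.5]
botR [ 0.5705 -0.4396  0.    ] scene px [142.7 325. ]
t 2.5 at [ 0.1923 -0.5947  0.2267] psi 17.9 tilt 0.0 j [ 1.16  0.43  0.02  1.57 -0.01  1.13 -0.08] w 1.0 F [ 0.6 -0.8 -0.3] g 0.0
first-frame shift [ 0.3285 -0.1457  0.1267] twist deg 27.9 norm 0.31
```

```bash
python3 - <<'E'
import cv2
im=cv2.imread("pics/scene0.png")
cv2.imwrite("pics/cs.png",cv2.resize(im[160:300,140:460],None,fx=2.5,fy=2.5,interpolation=cv2.INTER_CUBIC))
E
```

```text
(no output)
```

View pics/cs.png

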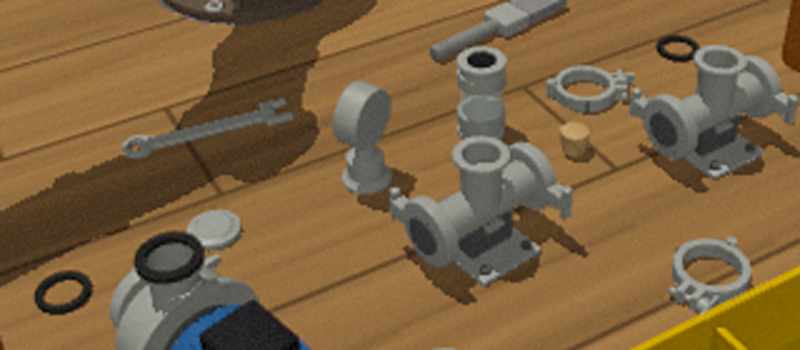

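The scene view agrees with the projected points to about 2 px: gasket B is at (165,276), the sight glass top at (333,184) and the right-hand tee port at (332,222). Moving to gasket B.

>>> move_arm(motion=[{"tx": 0.0405,"ty": -0.0172},{"tx": 0.0405,"ty": -0.0172},{"tx": 0.0405,"ty": -0.0172},{"tx": 0.0405,"ty": -0.0172},{"tx": 0.0405,"ty": -0.0172},{"tx": 0.0405,"ty": -0.0172},{"tx": 0.0405,"ty": -0.0172},{"tx": 0.0405,"ty": -0.0172},{"twist": 0.0775},{"twist": 0.0775},{"twist": 0.0775},{"twist": 0.0775}], gripper=-1, squeeze=15)

```text
invalid input
```

>>> move_arm(motion=[{"tz": 0.045},{"tz": 0.045},{"tz": 0.045},{"tz": 0.03},{},{},{}])

```text
invalid input
```

```bash
python3 - <<'E'
from h import *
rel(.4588,-.3645,.002,-10)
cv2.imwrite("pics/g1.png",cv2.resize(arm.get_image("top")[130:270,360:560,::-1],None,fx=3,fy=3))
E
```

```text
t 2.5 at [ 0.1923 -0.5947  0.2267] psi 17.9 tilt 0.0 j [ 1.16  0.43  0.02  1.57 -0.01  1.13 -0.08] w 1.0 F [ 0.6 -0.8 -0.3] g 0.0
first-frame shift [ 0.3244 -0.1371  0.2247] twist deg 27.9 norm 0.31
```

View pics/g1.png

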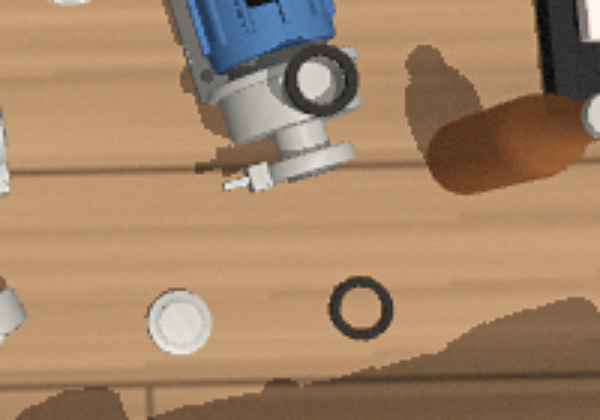

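The arm hasn't moved, because the calls were refused. The gasket still shows at crop (361,308). I'll give all four keys in every row.

>>> move_arm(motion=[{"tx": 0.0405,"ty": -0.0172,"tz": 0,"twist": 0},{"tx": 0.0405,"ty": -0.0172,"tz": 0,"twist": 0},{"tx": 0.0405,"ty": -0.0172,"tz": 0,"twist": 0},{"tx": 0.0405,"ty": -0.0172,"tz": 0,"twist": 0},{"tx": 0.0405,"ty": -0.0172,"tz": 0,"twist": 0},{"tx": 0.0405,"ty": -0.0172,"tz": 0,"twist": 0},{"tx": 0.0405,"ty": -0.0172,"tz": 0,"twist": 0},{"tx": 0.0405,"ty": -0.0172,"tz": 0,"twist": 0},{"tx": 0,"ty": 0,"tz": 0,"twist": 0.0775},{"tx": 0,"ty": 0,"tz": 0,"twist": 0.0775},{"tx": 0,"ty": 0,"tz": 0,"twist": 0.0775},{"tx": 0,"ty": 0,"tz": 0,"twist": 0.0775}], gripper=-1, squeeze=15)

```text
clock: 3.7
position: [0.4584, -0.364, 0.2268]
ee_rot: [3.129, -0.281, 0.0]
force: [0.3, 0.0, -0.5]
width: 0.996
gripper_force: 0.0
```

>>> move_arm(motion=[{"tx": 0,"ty": 0,"tz": 0.045,"twist": 0},{"tx": 0,"ty": 0,"tz": 0.045,"twist": 0},{"tx": 0,"ty": 0,"tz": 0.045,"twist": 0},{"tx": 0,"ty": 0,"tz": 0.035,"twist": 0},{"tx": 0,"ty": 0,"tz": 0,"twist": 0},{"tx": 0,"ty": 0,"tz": 0,"twist": 0}])

```text
clock: 4.3
position: [0.4584, -0.3642, 0.0572]
ee_rot: [-3.129, 0.273, 0.001]
force: [0.2, -0.1, 1.4]
width: 1.001
gripper_force: 0.0
```

```bash
python3 - <<'E'
from h import *
rel(.4588,-.3645,.002,-10)
for c in("top","scene"):
    im=arm.get_image(c)
    cv2.imwrite("pics/g_%s.png"%c,im[:,:,::-1])
a=cv2.imread("pics/g_top.png")[150:290,400:560];b=cv2.imread("pics/g_scene.png")[180:320,90:250]
cv2.imwrite("pics/g2.png",cv2.resize(np.hstack([a,b]),None,fx=2.5,fy=2.5))
E
```

```text
t 4.3 at [ 0.4584 -0.3642  0.0572] psi -10.0 tilt 0.03 j [ 0.58  0.56  0.    1.85 -0.    0.74 -1.16] w 1.001 F [ 0.2 -0.1  1.4] g 0.0
first-frame shift [0.0005 0.0003 0.0552] twist deg 0.0 norm 0.0
```

View pics/g2.png

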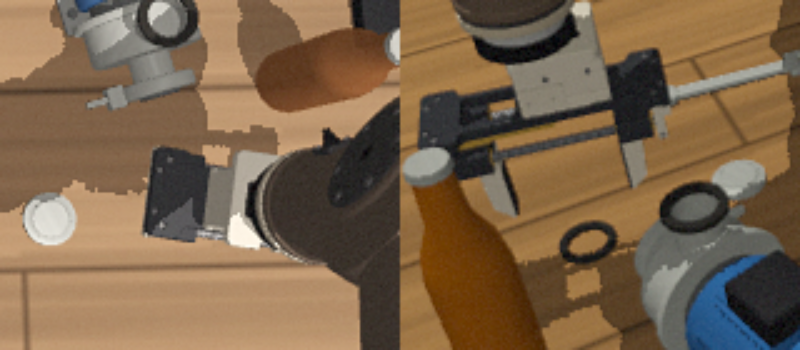

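The open fingers straddle the gasket, with it 54 mm below the midpoint of the tips. Descend and close.

>>> move_arm(motion=[{"tx": 0,"ty": 0,"tz": 0.03,"twist": 0},{"tx": 0,"ty": 0,"tz": 0.02,"twist": 0},{"tx": 0,"ty": 0,"tz": 0.005,"twist": 0},{"tx": 0,"ty": 0,"tz": 0,"twist": 0},{"tx": 0,"ty": 0,"tz": 0,"twist": 0}])

```text
clock: 4.9
position: [0.4594, -0.3648, 0.0035]
ee_rot: [3.128, -0.273, 0.004]
force: [-0.2, 0.2, -0.2]
width: 0.998
gripper_force: 0.0
```

>>> move_arm(motion=[{"tx": 0,"ty": 0,"tz": 0,"twist": 0},{"tx": 0,"ty": 0,"tz": 0,"twist": 0},{"tx": 0,"ty": 0,"tz": 0,"twist": 0},{"tx": 0,"ty": 0,"tz": 0,"twist": 0},{"tx": 0,"ty": 0,"tz": 0,"twist": 0},{"tx": 0,"ty": 0,"tz": 0,"twist": 0},{"tx": 0,"ty": 0,"tz": 0,"twist": 0}], gripper=1, squeeze=10)

```text
clock: 5.6
position: [0.4582, -0.3641, 0.0017]
ee_rot: [3.13, -0.273, -0.0]
force: [-0.8, 0.5, 0.4]
width: 0.539
gripper_force: 10.0
```

>>> move_arm(motion=[{"tx": 0,"ty": 0,"tz": -0.02,"twist": 0},{"tx": 0,"ty": 0,"tz": -0.045,"twist": 0},{"tx": 0,"ty": 0,"tz": -0.045,"twist": 0},{"tx": 0,"ty": 0,"tz": -0.045,"twist": 0},{"tx": 0,"ty": 0,"tz": -0.045,"twist": 0},{"tx": 0.008,"ty": -0.041,"tz": 0,"twist": 0},{"tx": 0.008,"ty": -0.041,"tz": 0,"twist": 0},{"tx": 0.008,"ty": -0.041,"tz": 0,"twist": 0},{"tx": 0.008,"ty": -0.041,"tz": 0,"twist": 0},{"tx": 0.008,"ty": -0.041,"tz": 0,"twist": 0},{"tx": 0.008,"ty": -0.041,"tz": 0,"twist": 0},{"tx": 0.008,"ty": -0.041,"tz": 0,"twist": 0}])

```text
clock: 6.8
position: [0.5634, -0.0895, 0.2017]
ee_rot: [3.13, -0.274, 0.0]
force: [0.5, 1.0, 0.9]
width: 0.536
gripper_force: 10.0
```

>>> move_arm(motion=[{"tx": 0.008,"ty": -0.042,"tz": 0,"twist": 0},{"tx": 0.0094,"ty": -0.042,"tz": 0,"twist": 0},{"tx": 0,"ty": 0,"tz": 0.04,"twist": 0},{"tx": 0,"ty": 0,"tz": 0.02,"twist": 0},{"tx": 0,"ty": 0,"tz": 0,"twist": 0},{"tx": 0,"ty": 0,"tz": 0,"twist": 0},{"tx": 0,"ty": 0,"tz": 0,"twist": 0}])

```text
clock: 7.5
position: [0.5958, -0.0117, 0.1432]
ee_rot: [-3.129, 0.274, -0.003]
force: [-0.4, -0.1, -0.6]
width: 0.536
gripper_force: 10.0
```

```bash
python3 - <<'E'
from h import *
rel(.5951,-.0116,.109,-10)
for c in("top","scene"):
    cv2.imwrite("pics/g_%s.png"%c,arm.get_image(c)[:,:,::-1])
a=cv2.imread("pics/g_top.png")[110:250,250:410];b=cv2.imread("pics/g_scene.png")[130:270,250:410]
cv2.imwrite("pics/g3.png",cv2.resize(np.hstack([a,b]),None,fx=2.5,fy=2.5))
E
```

```text
t 7.5 at [ 0.5958 -0.0117  0.1432] psi -10.0 tilt 0.13 j [-0.    0.47 -0.1   1.74  0.06  0.93 -1.87] w 0.536 F [-0.4 -0.1 -0.6] g 9.999930211342871
first-frame shift [-0.0008 -0.      0.0342] twist deg -0.0 norm -0.0
```

View pics/g3.png

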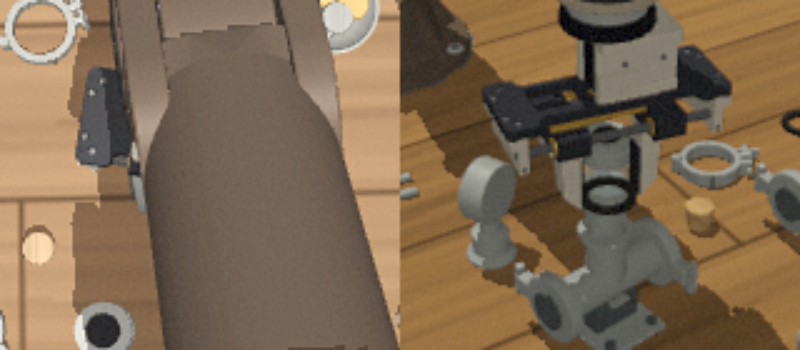

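The gasket at crop (609,194) hangs over the port at about (606,230), aligned to about 1 px. Lower it slowly.

>>> move_arm(motion=[{"tx": -0.0008,"ty": 0,"tz": 0.02,"twist": 0},{"tx": 0,"ty": 0,"tz": 0.01,"twist": 0},{"tx": 0,"ty": 0,"tz": 0.004,"twist": 0},{"tx": 0,"ty": 0,"tz": 0,"twist": 0},{"tx": 0,"ty": 0,"tz": 0,"twist": 0},{"tx": 0,"ty": 0,"tz": 0,"twist": 0}])

```text
clock: 8.2
position: [0.5944, -0.0113, 0.1081]
ee_rot: [-3.13, 0.273, -0.001]
force: [-0.9, 0.0, 0.6]
width: 0.536
gripper_force: 10.0
```

>>> move_arm(motion=[{"tx": 0,"ty": 0,"tz": 0,"twist": 0},{"tx": 0,"ty": 0,"tz": 0,"twist": 0},{"tx": 0,"ty": 0,"tz": 0,"twist": 0},{"tx": 0,"ty": 0,"tz": 0,"twist": 0},{"tx": 0,"ty": 0,"tz": -0.015,"twist": 0},{"tx": 0,"ty": 0,"tz": -0.035,"twist": 0},{"tx": 0,"ty": 0,"tz": -0.05,"twist": 0},{"tx": 0,"ty": 0,"tz": 0,"twist": -0.089},{"tx": 0,"ty": 0,"tz": 0,"twist": -0.089},{"tx": 0,"ty": 0,"tz": 0,"twist": -0.089},{"tx": 0,"ty": 0,"tz": 0,"twist": -0.089},{"tx": 0,"ty": 0,"tz": 0,"twist": -0.088}], gripper=-1)

```text
clock: 9.4
position: [0.594, -0.0114, 0.2078]
ee_rot: [3.032, 0.821, -0.0]
force: [0.5, -0.7, 0.1]
width: 0.999
gripper_force: 0.0
```

>>> move_arm(motion=[{"tx": 0.005,"ty": -0.0444,"tz": 0,"twist": 0},{"tx": 0.005,"ty": -0.0444,"tz": 0,"twist": 0},{"tx": 0.005,"ty": -0.0444,"tz": 0,"twist": 0},{"tx": 0.005,"ty": -0.0444,"tz": 0,"twist": 0},{"tx": 0.005,"ty": -0.0444,"tz": 0,"twist": 0},{"tx": 0.005,"ty": -0.0444,"tz": 0,"twist": 0},{"tx": 0.005,"ty": -0.0444,"tz": 0,"twist": 0},{"tx": 0.005,"ty": -0.0444,"tz": 0,"twist": 0},{"tx": 0.005,"ty": -0.044,"tz": 0,"twist": 0},{"tx": 0,"ty": 0,"tz": 0,"twist": 0},{"tx": 0,"ty": 0,"tz": 0,"twist": 0}])

```text
clock: 10.5
position: [0.4328, 0.3579, 0.2076]
ee_rot: [3.033, 0.817, -0.0]
force: [-0.5, -0.4, -0.4]
width: 0.999
gripper_force: 0.0
```

```bash
python3 - <<'E'
from h import *
rel(.4337,.3567,.002,30)
for c in("top","scene"):
    cv2.imwrite("pics/g_%s.png"%c,arm.get_image(c)[:,:,::-1])
a=cv2.imread("pics/g_top.png")[110:250,250:410];b=cv2.imread("pics/g_scene.png")[150:290,250:410]
cv2.imwrite("pics/g4.png",cv2.resize(np.hstack([a,b]),None,fx=2.5,fy=2.5,interpolation=cv2.INTER_CUBIC))
E
```

```text
t 10.5 at [0.4328 0.3579 0.2076] psi 30.1 tilt 0.01 j [-0.5   0.38 -0.39  1.73  0.16  1.06 -1.98] w 0.999 F [-0.5 -0.4 -0.4] g 0.0
first-frame shift [2.000e-04 1.500e-03 2.056e-01] twist deg 0.1 norm 0.002
```

View pics/g4.png

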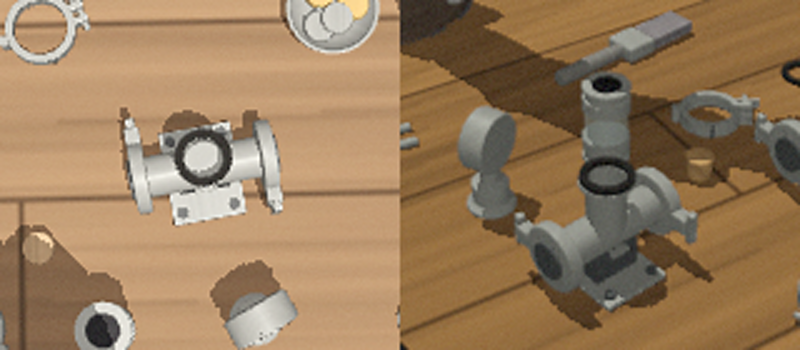

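The gasket is seated and concentric on the right-hand tee, at top (331.2,172). Next is gasket A.

>>> move_arm(motion=[{"tx": 0,"ty": 0.0015,"tz": 0.045,"twist": 0},{"tx": 0,"ty": 0,"tz": 0.045,"twist": 0},{"tx": 0,"ty": 0,"tz": 0.045,"twist": 0},{"tx": 0,"ty": 0,"tz": 0.045,"twist": 0},{"tx": 0,"ty": 0,"tz": 0.02,"twist": 0},{"tx": 0,"ty": 0,"tz": 0.0055,"twist": 0},{"tx": 0,"ty": 0,"tz": 0,"twist": 0},{"tx": 0,"ty": 0,"tz": 0,"twist": 0},{"tx": 0,"ty": 0,"tz": 0,"twist": 0}])

```text
clock: 11.5
position: [0.4355, 0.3555, 0.0032]
ee_rot: [-3.035, -0.81, -0.003]
force: [0.5, 0.8, -0.7]
width: 1.005
gripper_force: 0.0
```

>>> move_arm(motion=[{"tx": 0,"ty": 0,"tz": 0,"twist": 0},{"tx": 0,"ty": 0,"tz": 0,"twist": 0},{"tx": 0,"ty": 0,"tz": 0,"twist": 0},{"tx": 0,"ty": 0,"tz": 0,"twist": 0},{"tx": 0,"ty": 0,"tz": 0,"twist": 0},{"tx": 0,"ty": 0,"tz": 0,"twist": 0},{"tx": 0,"ty": 0,"tz": 0,"twist": 0}], gripper=1, squeeze=10)

```text
clock: 12.2
position: [0.4343, 0.3557, 0.0022]
ee_rot: [3.035, 0.813, -0.0]
force: [0.1, -0.7, 0.0]
width: 0.538
gripper_force: 10.0
```

>>> move_arm(motion=[{"tx": 0,"ty": 0,"tz": -0.02,"twist": 0},{"tx": 0,"ty": 0,"tz": -0.045,"twist": 0},{"tx": 0,"ty": 0,"tz": -0.045,"twist": 0},{"tx": 0,"ty": 0,"tz": -0.045,"twist": 0},{"tx": 0,"ty": 0,"tz": -0.045,"twist": 0},{"tx": 0.0222,"ty": 0.0393,"tz": 0,"twist": 0},{"tx": 0.0222,"ty": 0.0393,"tz": 0,"twist": 0},{"tx": 0.0222,"ty": 0.0393,"tz": 0,"twist": 0},{"tx": 0.0222,"ty": 0.0393,"tz": 0,"twist": 0},{"tx": 0,"ty": 0,"tz": 0.04,"twist": 0},{"tx": 0,"ty": 0,"tz": 0,"twist": 0},{"tx": 0,"ty": 0,"tz": 0,"twist": 0}])

```text
clock: 13.4
position: [0.5885, 0.2643, 0.1619]
ee_rot: [-3.034, -0.814, 0.004]
force: [0.3, -0.3, 1.1]
width: 0.535
gripper_force: 10.0
```

```bash
python3 - <<'E'
from h import *
rel(.5898,.2641,.109,30)
E
```

```text
t 13.4 at [0.5885 0.2643 0.1619] psi 30.0 tilt 0.15 j [-0.29  0.55 -0.33  1.57  0.19  1.05 -1.71] w 0.535 F [ 0.3 -0.3  1.1] g 10.000044428743422
first-frame shift [0.0011 0.0009 0.0529] twist deg 0.0 norm 0.0
```

>>> move_arm(motion=[{"tx": 0.001,"ty": 0.001,"tz": 0.03,"twist": 0},{"tx": 0,"ty": 0,"tz": 0.015,"twist": 0},{"tx": 0,"ty": 0,"tz": 0.0075,"twist": 0},{"tx": 0,"ty": 0,"tz": 0,"twist": 0},{"tx": 0,"ty": 0,"tz": 0,"twist": 0},{"tx": 0,"ty": 0,"tz": 0,"twist": 0}])

```text
clock: 14.0
position: [0.5916, 0.2639, 0.1108]
ee_rot: [-3.034, -0.813, -0.002]
force: [-0.5, -0.7, -0.8]
width: 0.536
gripper_force: 10.0
```

>>> move_arm(motion=[{"tx": 0,"ty": 0,"tz": 0,"twist": 0},{"tx": 0,"ty": 0,"tz": 0,"twist": 0},{"tx": 0,"ty": 0,"tz": 0,"twist": 0},{"tx": 0,"ty": 0,"tz": 0,"twist": 0},{"tx": 0,"ty": 0,"tz": -0.015,"twist": 0},{"tx": 0,"ty": 0,"tz": -0.035,"twist": 0},{"tx": 0,"ty": 0,"tz": -0.05,"twist": 0},{"tx": 0,"ty": 0,"tz": -0.03,"twist": -0.087},{"tx": 0,"ty": 0,"tz": 0,"twist": -0.087},{"tx": 0,"ty": 0,"tz": 0,"twist": -0.087},{"tx": 0,"ty": 0,"tz": 0,"twist": -0.087},{"tx": 0,"ty": 0,"tz": 0,"twist": -0.087}], gripper=-1)

```text
clock: 15.2
position: [0.5913, 0.2635, 0.2411]
ee_rot: [2.582, 1.789, 0.002]
force: [0.9, -0.0, 0.7]
width: 0.997
gripper_force: 0.0
```

>>> move_arm(motion=[{"tx": 0,"ty": 0,"tz": 0,"twist": -0.087},{"tx": 0,"ty": 0,"tz": 0,"twist": -0.087},{"tx": 0,"ty": 0,"tz": 0,"twist": -0.087},{"tx": 0,"ty": 0,"tz": 0,"twist": -0.087},{"tx": 0,"ty": 0,"tz": 0,"twist": -0.087},{"tx": 0,"ty": 0,"tz": 0,"twist": -0.086},{"tx": 0,"ty": 0,"tz": 0,"twist": 0}])

```text
clock: 15.9
position: [0.5914, 0.2633, 0.2407]
ee_rot: [1.662, 2.666, 0.001]
force: [0.3, -0.2, 0.3]
width: 1.0
gripper_force: 0.0
```

```bash
python3 - <<'E'
from h import *
print(proj("scene",[.454,-.059,.0]),proj("scene",[.454,-.059,.078]))
rel(.454,-.059,.25,116)
E
```

```text
[286.65185281 229.90562541] [284.84102669 204.95642875]
t 15.9 at [0.5914 0.2633 0.2407] psi 116.1 tilt 0.04 j [-0.08  0.55 -0.68  1.45  0.35  1.26 -0.33] w 1.0 F [ 0.3 -0.2  0.3] g 0.0
first-frame shift [-0.229  -0.2652 -0.0095] twist deg 0.1 norm 0.001
```

>>> move_arm(motion=[{"tx": -0.0286,"ty": -0.0332,"tz": 0,"twist": 0},{"tx": -0.0286,"ty": -0.0332,"tz": 0,"twist": 0},{"tx": -0.0286,"ty": -0.0332,"tz": 0,"twist": 0},{"tx": -0.0286,"ty": -0.0332,"tz": 0,"twist": 0},{"tx": -0.0286,"ty": -0.0332,"tz": 0,"twist": 0},{"tx": -0.0286,"ty": -0.0332,"tz": 0,"twist": 0},{"tx": -0.0286,"ty": -0.0332,"tz": 0,"twist": 0},{"tx": -0.0286,"ty": -0.0332,"tz": 0,"twist": 0},{"tx": 0,"ty": 0,"tz": 0.045,"twist": 0},{"tx": 0,"ty": 0,"tz": 0.045,"twist": 0},{"tx": 0,"ty": 0,"tz": 0,"twist": 0},{"tx": 0,"ty": 0,"tz": 0,"twist": 0}])

```text
clock: 17.1
position: [0.453, -0.0581, 0.1507]
ee_rot: [-1.666, -2.663, 0.0]
force: [1.4, 0.2, 0.7]
width: 1.0
gripper_force: 0.0
```

```bash
python3 - <<'E'
from h import *
rel(.454,-.059,.059,116)
for c in("top","scene"):
    cv2.imwrite("pics/g_%s.png"%c,arm.get_image(c)[:,:,::-1])
a=cv2.imread("pics/g_top.png")[120:260,150:310];b=cv2.imread("pics/g_scene.png")[110:250,210:370]
cv2.imwrite("pics/g5.png",cv2.resize(np.hstack([a,b]),None,fx=2.5,fy=2.5,interpolation=cv2.INTER_CUBIC))
E
```

```text
t 17.1 at [ 0.453  -0.0581  0.1507] psi 115.9 tilt 0.05 j [ 0.55  0.33 -0.67  2.02  0.26  0.87  0.19] w 1.0 F [1.4 0.2 0.7] g 0.0
first-frame shift [-0.0013  0.0006  0.0917] twist deg -0.1 norm -0.001
```

View pics/g5.png

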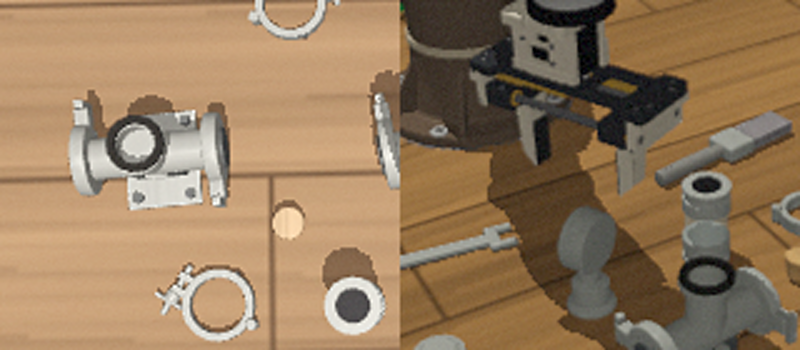

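The left-hand gasket is seated at top (204.4,177.2), and the fingers straddle the gauge case. Descend and grip.

>>> move_arm(motion=[{"tx": -0.001,"ty": 0,"tz": 0.03,"twist": 0},{"tx": 0,"ty": 0,"tz": 0.03,"twist": 0},{"tx": 0,"ty": 0,"tz": 0.02,"twist": 0},{"tx": 0,"ty": 0,"tz": 0.012,"twist": 0},{"tx": 0,"ty": 0,"tz": 0,"twist": 0},{"tx": 0,"ty": 0,"tz": 0,"twist": 0}])

```text
clock: 17.8
position: [0.4544, -0.0593, 0.059]
ee_rot: [1.663, 2.663, 0.001]
force: [0.6, -0.2, 0.5]
width: 0.999
gripper_force: 0.0
```

>>> move_arm(motion=[{"tx": 0,"ty": 0,"tz": 0,"twist": 0},{"tx": 0,"ty": 0,"tz": 0,"twist": 0},{"tx": 0,"ty": 0,"tz": 0,"twist": 0},{"tx": 0,"ty": 0,"tz": 0,"twist": 0},{"tx": 0,"ty": 0,"tz": 0,"twist": 0},{"tx": 0,"ty": 0,"tz": 0,"twist": 0},{"tx": 0,"ty": 0,"tz": 0,"twist": 0},{"tx": 0,"ty": 0,"tz": 0,"twist": 0},{"tx": 0,"ty": 0,"tz": 0,"twist": 0},{"tx": 0,"ty": 0,"tz": 0,"twist": 0}], gripper=1, squeeze=20)

```text
clock: 18.8
position: [0.4536, -0.0593, 0.0578]
ee_rot: [1.664, 2.664, 0.001]
force: [1.0, 0.2, -0.2]
width: 0.304
gripper_force: 19.7
```

```bash
python3 - <<'E'
from h import *
rel(.5898,.2641,.24,116)
E
```

```text
t 18.8 at [ 0.4536 -0.0593  0.0578] psi 116.0 tilt 0.04 j [ 0.46  0.47 -0.58  2.12  0.41  0.66  0.06] w 0.304 F [ 1.   0.2 -0.2] g 19.748294055461884
first-frame shift [ 0.2309  0.2644 -0.1821] twist deg 0.0 norm 0.0
```

>>> move_arm(motion=[{"tx": 0,"ty": 0,"tz": -0.02,"twist": 0},{"tx": 0,"ty": 0,"tz": -0.04,"twist": 0},{"tx": 0,"ty": 0,"tz": -0.045,"twist": 0},{"tx": 0,"ty": 0,"tz": -0.045,"twist": 0},{"tx": 0,"ty": 0,"tz": -0.035,"twist": 0},{"tx": 0.0231,"ty": 0.02644,"tz": 0,"twist": 0},{"tx": 0.0231,"ty": 0.02644,"tz": 0,"twist": 0},{"tx": 0.0231,"ty": 0.02644,"tz": 0,"twist": 0},{"tx": 0.0231,"ty": 0.02644,"tz": 0,"twist": 0},{"tx": 0.0231,"ty": 0.02644,"tz": 0,"twist": 0},{"tx": 0.0231,"ty": 0.02644,"tz": 0,"twist": 0},{"tx": 0.0231,"ty": 0.02644,"tz": 0,"twist": 0}])

```text
clock: 20.0
position: [0.5486, 0.1678, 0.242]
ee_rot: [-1.664, -2.664, 0.002]
force: [0.8, -0.4, -1.9]
width: 0.306
gripper_force: 19.9
```

>>> move_arm(motion=[{"tx": 0.0231,"ty": 0.02644,"tz": 0,"twist": 0},{"tx": 0.0231,"ty": 0.02644,"tz": 0,"twist": 0},{"tx": 0.0231,"ty": 0.02644,"tz": 0,"twist": 0},{"tx": 0,"ty": 0,"tz": 0.03,"twist": 0},{"tx": 0,"ty": 0,"tz": 0.015,"twist": 0},{"tx": 0,"ty": 0,"tz": 0,"twist": 0},{"tx": 0,"ty": 0,"tz": 0,"twist": 0},{"tx": 0,"ty": 0,"tz": 0,"twist": 0}])

```text
clock: 20.8
position: [0.5901, 0.2635, 0.1989]
ee_rot: [1.665, 2.663, 0.002]
force: [-0.5, -0.3, -1.9]
width: 0.307
gripper_force: 19.9
```

```bash
python3 - <<'E'
from h import *
rel(.5898,.2641,.172,116)
cv2.imwrite("pics/g_s.png",arm.get_image("scene")[:,:,::-1])
print(proj("scene",[.5898,.2641,.113]))
cv2.imwrite("pics/g6.png",cv2.resize(cv2.imread("pics/g_s.png")[110:230,350:500],None,fx=4,fy=4,interpolation=cv2.INTER_CUBIC))
E
```

```text
t 20.8 at [0.5901 0.2635 0.1989] psi 116.0 tilt 0.08 j [-0.06  0.59 -0.7   1.51  0.4   1.19 -0.38] w 0.307 F [-0.5 -0.3 -1.9] g 19.90353673696518
first-frame shift [ 0.0006 -0.0001  0.0269] twist deg -0.0 norm -0.001
[427.30517201 180.72986776]
```

View pics/g6.png

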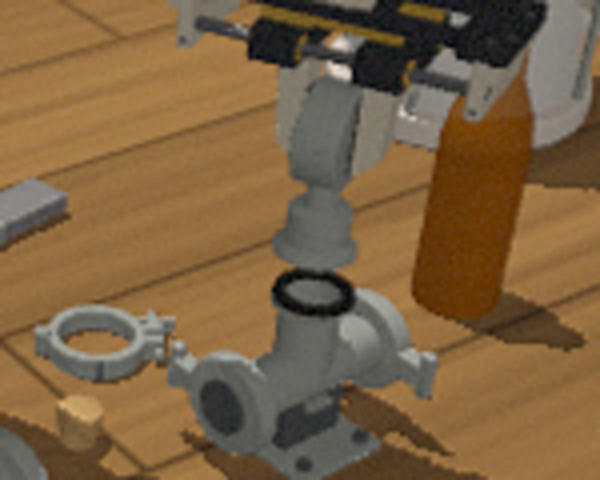

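The gauge foot (columns centred at 315) is over the gasket (centred at 314). Lower it.

>>> move_arm(motion=[{"tx": 0.0005,"ty": 0,"tz": 0.015,"twist": 0},{"tx": 0,"ty": 0,"tz": 0.007,"twist": 0},{"tx": 0,"ty": 0,"tz": 0.003,"twist": 0},{"tx": 0,"ty": 0,"tz": 0.001,"twist": 0},{"tx": 0,"ty": 0,"tz": 0,"twist": 0},{"tx": 0,"ty": 0,"tz": 0,"twist": 0},{"tx": 0,"ty": 0,"tz": 0,"twist": 0}])

```text
clock: 21.55
position: [0.5895, 0.2647, 0.172]
ee_rot: [1.664, 2.664, 0.001]
force: [0.8, -0.1, -2.4]
width: 0.303
gripper_force: 19.9
```

>>> move_arm(motion=[{"tx": 0,"ty": 0,"tz": 0.001,"twist": 0},{"tx": 0,"ty": 0,"tz": 0,"twist": 0},{"tx": 0,"ty": 0,"tz": 0,"twist": 0}])

```text
clock: 21.85
position: [0.5895, 0.2647, 0.1709]
ee_rot: [1.664, 2.664, 0.001]
force: [0.8, -0.3, -2.2]
width: 0.304
gripper_force: 19.9
```

>>> move_arm(motion=[{"tx": 0,"ty": 0,"tz": 0.0015,"twist": 0},{"tx": 0,"ty": 0,"tz": 0,"twist": 0},{"tx": 0,"ty": 0,"tz": 0,"twist": 0}])

```text
clock: 22.15
position: [0.5895, 0.2649, 0.1707]
ee_rot: [1.664, 2.664, 0.002]
force: [-1.7, -1.0, 8.4]
width: 0.303
gripper_force: 20.0
```

Contact made. Release, lift, and turn for the blank.

>>> move_arm(motion=[{"tx": 0,"ty": 0,"tz": -0.0005,"twist": 0},{"tx": 0,"ty": 0,"tz": 0,"twist": 0},{"tx": 0,"ty": 0,"tz": 0,"twist": 0},{"tx": 0,"ty": 0,"tz": 0,"twist": 0},{"tx": 0,"ty": 0,"tz": 0,"twist": 0},{"tx": 0,"ty": 0,"tz": 0,"twist": 0}], gripper=-1)

```text
clock: 22.75
position: [0.5893, 0.2645, 0.1696]
ee_rot: [-1.664, -2.664, 0.0]
force: [-0.3, -0.5, -0.3]
width: 0.778
gripper_force: 0.0
```

>>> move_arm(motion=[{"tx": 0,"ty": 0,"tz": -0.02,"twist": 0},{"tx": 0,"ty": 0,"tz": -0.04,"twist": 0},{"tx": 0,"ty": 0,"tz": -0.045,"twist": 0},{"tx": 0,"ty": 0,"tz": -0.015,"twist": 0},{"tx": 0,"ty": 0,"tz": 0,"twist": -0.0945},{"tx": 0,"ty": 0,"tz": 0,"twist": -0.0945},{"tx": 0,"ty": 0,"tz": 0,"twist": -0.0945},{"tx": 0,"ty": 0,"tz": 0,"twist": -0.0945},{"tx": 0,"ty": 0,"tz": 0,"twist": 0},{"tx": 0,"ty": 0,"tz": 0,"twist": 0}])

```text
clock: 23.75
position: [0.5893, 0.2644, 0.2893]
ee_rot: [-0.819, -3.032, 0.0]
force: [-0.4, 0.0, 0.3]
width: 1.001
gripper_force: 0.0
```

```bash
python3 - <<'E'
from h import *
rel(.4502,-.2198,.1,150)
E
```

```text
t 23.8 at [0.5893 0.2644 0.2893] psi 149.8 tilt 0.03 j [ 0.01  0.57 -0.85  1.37  0.42  1.39  0.2 ] w 1.001 F [-0.4  0.   0.3] g 0.0
first-frame shift [-0.1236 -0.4884  0.1894] twist deg -0.2 norm -0.002
```

>>> move_arm(motion=[{"tx": -0.01124,"ty": -0.0444,"tz": 0,"twist": 0},{"tx": -0.01124,"ty": -0.0444,"tz": 0,"twist": 0},{"tx": -0.01124,"ty": -0.0444,"tz": 0,"twist": 0},{"tx": -0.01124,"ty": -0.0444,"tz": 0,"twist": 0},{"tx": -0.01124,"ty": -0.0444,"tz": 0,"twist": 0},{"tx": -0.01124,"ty": -0.0444,"tz": 0,"twist": 0},{"tx": -0.01124,"ty": -0.0444,"tz": 0,"twist": 0},{"tx": -0.01124,"ty": -0.0444,"tz": 0,"twist": 0},{"tx": -0.01124,"ty": -0.0444,"tz": 0,"twist": 0},{"tx": -0.01124,"ty": -0.0444,"tz": 0,"twist": 0},{"tx": -0.01124,"ty": -0.0444,"tz": 0,"twist": 0}])

```text
clock: 24.85
position: [0.4517, -0.2221, 0.29]
ee_rot: [0.819, 3.032, -0.001]
force: [0.9, -0.4, 0.3]
width: 0.999
gripper_force: 0.0
```

>>> move_arm(motion=[{"tx": 0,"ty": 0,"tz": 0.045,"twist": 0},{"tx": 0,"ty": 0,"tz": 0.045,"twist": 0},{"tx": 0,"ty": 0,"tz": 0.045,"twist": 0},{"tx": 0,"ty": 0,"tz": 0.045,"twist": 0},{"tx": 0,"ty": 0,"tz": 0.045,"twist": 0},{"tx": 0,"ty": 0,"tz": 0,"twist": 0},{"tx": 0,"ty": 0,"tz": 0,"twist": 0},{"tx": 0,"ty": 0,"tz": 0,"twist": 0}])

```text
clock: 25.65
position: [0.4542, -0.2207, 0.067]
ee_rot: [0.813, 3.031, -0.001]
force: [0.1, 0.4, 1.1]
width: 0.997
gripper_force: 0.0
```

```bash
python3 - <<'E'
from h import *
rel(.4502,-.2198,.002,150)
for c in("top","scene"):
    cv2.imwrite("pics/g_%s.png"%c,arm.get_image(c)[:,:,::-1])
a=cv2.imread("pics/g_top.png")[120:260,150:310];b=cv2.imread("pics/g_scene.png")[110:250,330:490]
cv2.imwrite("pics/g7.png",cv2.resize(np.hstack([a,b]),None,fx=2.5,fy=2.5,interpolation=cv2.INTER_CUBIC))
E
```

```text
t 25.6 at [ 0.4542 -0.2207  0.067 ] psi 150.0 tilt 0.19 j [ 0.88  0.55 -0.72  2.    0.51  0.78  0.9 ] w 0.997 F [0.1 0.4 1.1] g 0.0
first-frame shift [ 0.0041 -0.0013  0.065 ] twist deg -0.0 norm -0.0
```

View pics/g7.png

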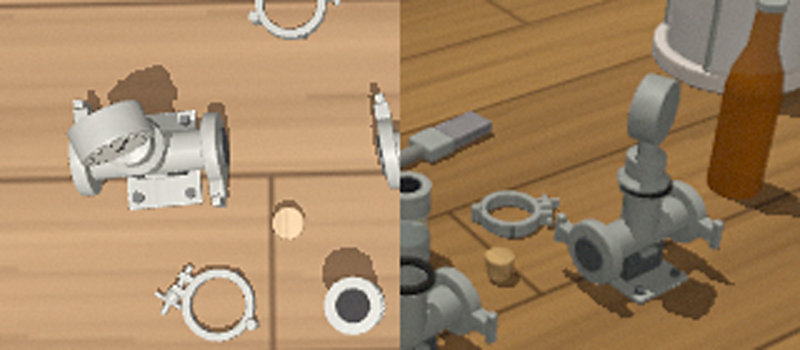

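The gauge stands upright on the left-hand tee's gasket. Now grip the blank.

>>> move_arm(motion=[{"tx": 0.004,"ty": -0.001,"tz": 0.03,"twist": 0},{"tx": 0,"ty": 0,"tz": 0.02,"twist": 0},{"tx": 0,"ty": 0,"tz": 0.01,"twist": 0},{"tx": 0,"ty": 0,"tz": 0.0045,"twist": 0},{"tx": 0,"ty": 0,"tz": 0,"twist": 0},{"tx": 0,"ty": 0,"tz": 0,"twist": 0}])

```text
clock: 26.35
position: [0.4493, -0.2195, 0.0011]
ee_rot: [0.812, 3.033, -0.0]
force: [-0.3, -0.2, -0.3]
width: 1.0
gripper_force: 0.0
```

>>> move_arm(motion=[{"tx": 0,"ty": 0,"tz": 0,"twist": 0},{"tx": 0,"ty": 0,"tz": 0,"twist": 0},{"tx": 0,"ty": 0,"tz": 0,"twist": 0},{"tx": 0,"ty": 0,"tz": 0,"twist": 0},{"tx": 0,"ty": 0,"tz": 0,"twist": 0},{"tx": 0,"ty": 0,"tz": 0,"twist": 0},{"tx": 0,"ty": 0,"tz": 0,"twist": 0}], gripper=1, squeeze=20)

```text
clock: 27.05
position: [0.4488, -0.2192, 0.0004]
ee_rot: [0.812, 3.034, 0.0]
force: [0.4, 0.4, 3.2]
width: 0.538
gripper_force: 20.4
```

```bash
python3 - <<'E'
from h import *
rel(.5951,-.0116,.2,150)
E
```

```text
t 27.1 at [ 4.488e-01 -2.192e-01  4.000e-04] psi 150.0 tilt 0.02 j [ 0.81  0.64 -0.63  2.05  0.63  0.64  0.8 ] w 0.538 F [0.4 0.4 3.2] g 20.408457192097558
first-frame shift [-0.0231  0.2529 -0.1996] twist deg 0.0 norm 0.0
```

>>> move_arm(motion=[{"tx": 0,"ty": 0,"tz": -0.02,"twist": 0},{"tx": 0,"ty": 0,"tz": -0.045,"twist": 0},{"tx": 0,"ty": 0,"tz": -0.045,"twist": 0},{"tx": 0,"ty": 0,"tz": -0.045,"twist": 0},{"tx": 0,"ty": 0,"tz": -0.045,"twist": 0},{"tx": -0.00385,"ty": 0.04215,"tz": 0,"twist": 0},{"tx": -0.00385,"ty": 0.04215,"tz": 0,"twist": 0},{"tx": -0.00385,"ty": 0.04215,"tz": 0,"twist": 0},{"tx": -0.00385,"ty": 0.04215,"tz": 0,"twist": 0},{"tx": -0.00385,"ty": 0.04215,"tz": 0,"twist": 0},{"tx": -0.00385,"ty": 0.04215,"tz": 0,"twist": 0}])

```text
clock: 28.15
position: [0.5953, -0.0104, 0.1997]
ee_rot: [-0.812, -3.034, 0.001]
force: [1.8, 0.2, -1.4]
width: 0.538
gripper_force: 20.0
```

>>> move_arm(motion=[{"tx": 0,"ty": 0,"tz": 0.04,"twist": 0},{"tx": 0,"ty": 0,"tz": 0.02,"twist": 0},{"tx": 0,"ty": 0,"tz": 0,"twist": 0},{"tx": 0,"ty": 0,"tz": 0,"twist": 0},{"tx": 0,"ty": 0,"tz": 0,"twist": 0}])

```text
clock: 28.65
position: [0.5956, -0.0117, 0.1416]
ee_rot: [0.812, 3.033, 0.001]
force: [0.7, 0.1, -1.3]
width: 0.54
gripper_force: 20.0
```

```bash
python3 - <<'E'
from h import *
rel(.5951,-.0116,.1145,150)
E
```

```text
t 28.6 at [ 0.5956 -0.0117  0.1416] psi 150.0 tilt 0.11 j [ 0.45  0.59 -0.78  1.7   0.47  1.04  0.56] w 0.54 F [ 0.7  0.1 -1.3] g 19.999931752681732
first-frame shift [ 0.0005 -0.0002  0.0271] twist deg 0.0 norm 0.0
```

>>> move_arm(motion=[{"tx": 0,"ty": 0,"tz": 0.015,"twist": 0},{"tx": 0,"ty": 0,"tz": 0.008,"twist": 0},{"tx": 0,"ty": 0,"tz": 0.003,"twist": 0},{"tx": 0,"ty": 0,"tz": 0,"twist": 0},{"tx": 0,"ty": 0,"tz": 0,"twist": 0},{"tx": 0,"ty": 0,"tz": 0,"twist": 0}])

```text
clock: 29.25
position: [0.5949, -0.0116, 0.1142]
ee_rot: [0.812, 3.035, 0.0]
force: [-0.2, 0.1, -1.8]
width: 0.54
gripper_force: 20.0
```

>>> move_arm(motion=[{"tx": 0,"ty": 0,"tz": 0.001,"twist": 0},{"tx": 0,"ty": 0,"tz": 0,"twist": 0},{"tx": 0,"ty": 0,"tz": 0,"twist": 0}])

```text
clock: 29.55
position: [0.5951, -0.0116, 0.1134]
ee_rot: [0.812, 3.034, 0.0]
force: [-0.2, -0.5, 1.1]
width: 0.536
gripper_force: 20.2
```

>>> move_arm(motion=[{"tx": 0,"ty": 0,"tz": 0,"twist": 0},{"tx": 0,"ty": 0,"tz": 0,"twist": 0},{"tx": 0,"ty": 0,"tz": 0,"twist": 0},{"tx": 0,"ty": 0,"tz": 0,"twist": 0},{"tx": 0,"ty": 0,"tz": 0,"twist": 0},{"tx": 0,"ty": 0,"tz": -0.02,"twist": 0},{"tx": 0,"ty": 0,"tz": -0.04,"twist": 0},{"tx": 0,"ty": 0,"tz": -0.04,"twist": 0.0878},{"tx": 0,"ty": 0,"tz": -0.02,"twist": 0.0878},{"tx": 0,"ty": 0,"tz": 0,"twist": 0.0878},{"tx": 0,"ty": 0,"tz": 0,"twist": 0.0878},{"tx": 0,"ty": 0,"tz": 0,"twist": 0.0878}], gripper=-1)

```text
clock: 30.75
position: [0.5949, -0.0117, 0.2335]
ee_rot: [1.797, 2.576, 0.0]
force: [0.1, 0.1, 0.1]
width: 0.999
gripper_force: 0.0
```

>>> move_arm(motion=[{"tx": 0,"ty": 0,"tz": 0,"twist": 0.0878},{"tx": 0,"ty": 0,"tz": 0,"twist": 0.0878},{"tx": 0,"ty": 0,"tz": 0,"twist": 0.0878},{"tx": 0,"ty": 0,"tz": 0,"twist": 0.0878},{"tx": 0,"ty": 0,"tz": 0,"twist": 0.0878},{"tx": 0,"ty": 0,"tz": 0,"twist": 0},{"tx": 0,"ty": 0,"tz": 0,"twist": 0}])

```text
clock: 31.45
position: [0.5948, -0.0115, 0.2332]
ee_rot: [2.553, 1.83, -0.0]
force: [0.4, 0.3, 0.4]
width: 0.999
gripper_force: 0.0
```

```bash
python3 - <<'E'
from h import *
rel(.4461,.0783,.057,71)
E
```

```text
t 31.4 at [ 0.5948 -0.0115  0.2332] psi 71.3 tilt 0.01 j [ 0.28  0.43 -0.5   1.61  0.22  1.16 -0.6 ] w 0.999 F [0.4 0.3 0.4] g 0.0
first-frame shift [ 0.0373 -0.1697  0.1762] twist deg 0.3 norm 0.003
```

>>> move_arm(motion=[{"tx": 0.0093,"ty": -0.0424,"tz": 0,"twist": 0},{"tx": 0.0093,"ty": -0.0424,"tz": 0,"twist": 0},{"tx": 0.0093,"ty": -0.0424,"tz": 0,"twist": 0},{"tx": 0.0093,"ty": -0.0424,"tz": 0,"twist": 0},{"tx": 0,"ty": 0,"tz": 0.04,"twist": 0},{"tx": 0,"ty": 0,"tz": 0.04,"twist": 0},{"tx": 0,"ty": 0,"tz": 0,"twist": 0},{"tx": 0,"ty": 0,"tz": 0,"twist": 0},{"tx": 0,"ty": 0,"tz": 0,"twist": 0}])

```text
clock: 32.35
position: [0.4479, 0.0791, 0.1548]
ee_rot: [2.556, 1.825, 0.003]
force: [0.4, -0.3, -0.2]
width: 1.004
gripper_force: 0.0
```

```bash
python3 - <<'E'
from h import *
rel(.4461,.0783,.057,71)
for c in("top","scene"):
    cv2.imwrite("pics/g_%s.png"%c,arm.get_image(c)[:,:,::-1])
a=cv2.imread("pics/g_top.png")[130:270,310:500];b=cv2.imread("pics/g_scene.png")[110:250,250:380]
cv2.imwrite("pics/g8.png",cv2.resize(np.hstack([a,b]),None,fx=2.5,fy=2.5,interpolation=cv2.INTER_CUBIC))
E
```

```text
t 32.4 at [0.4479 0.0791 0.1548] psi 71.1 tilt 0.13 j [ 0.18  0.3  -0.57  2.03  0.21  0.87 -0.84] w 1.004 F [ 0.4 -0.3 -0.2] g 0.0
first-frame shift [-0.0015 -0.0016  0.0978] twist deg 0.1 norm 0.001
```

View pics/g8.png

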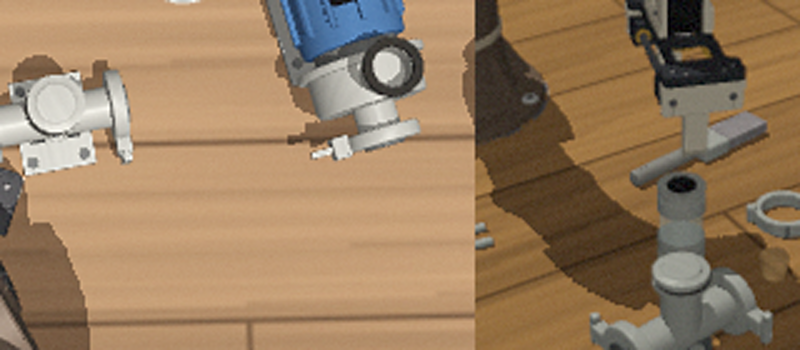

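The blank sits flat and concentric on the right-hand tee, at top (332,171). Grip the sight glass.

>>> move_arm(motion=[{"tx": -0.001,"ty": -0.001,"tz": 0.035,"twist": 0},{"tx": 0,"ty": 0,"tz": 0.035,"twist": 0},{"tx": 0,"ty": 0,"tz": 0.02,"twist": 0},{"tx": 0,"ty": 0,"tz": 0.0065,"twist": 0},{"tx": 0,"ty": 0,"tz": 0,"twist": 0},{"tx": 0,"ty": 0,"tz": 0,"twist": 0}])

```text
clock: 33.05
position: [0.4464, 0.0784, 0.0579]
ee_rot: [2.557, 1.824, 0.003]
force: [-0.1, 0.2, 0.2]
width: 0.999
gripper_force: 0.0
```

>>> move_arm(motion=[{"tx": 0,"ty": 0,"tz": 0,"twist": 0},{"tx": 0,"ty": 0,"tz": 0,"twist": 0},{"tx": 0,"ty": 0,"tz": 0,"twist": 0},{"tx": 0,"ty": 0,"tz": 0,"twist": 0},{"tx": 0,"ty": 0,"tz": 0,"twist": 0},{"tx": 0,"ty": 0,"tz": 0,"twist": 0},{"tx": 0,"ty": 0,"tz": 0,"twist": 0}], gripper=1, squeeze=30)

```text
clock: 33.75
position: [0.4461, 0.0781, 0.057]
ee_rot: [2.557, 1.824, 0.002]
force: [3.4, -0.8, 1.3]
width: 0.543
gripper_force: 30.0
```

```bash
python3 - <<'E'
from h import *
rel(.6178,-.2965,.3,71)
E
```

```text
t 33.8 at [0.4461 0.0781 0.057 ] psi 71.0 tilt 0.07 j [ 0.1   0.45 -0.5   2.14  0.36  0.64 -0.98] w 0.543 F [ 3.4 -0.8  1.3] g 29.99950647354126
first-frame shift [-0.2981  0.2846 -0.2429] twist deg 0.0 norm 0.0
```

>>> move_arm(motion=[{"tx": 0,"ty": 0,"tz": -0.02,"twist": 0},{"tx": 0,"ty": 0,"tz": -0.045,"twist": 0},{"tx": 0,"ty": 0,"tz": -0.045,"twist": 0},{"tx": 0,"ty": 0,"tz": -0.045,"twist": 0},{"tx": 0,"ty": 0,"tz": -0.045,"twist": 0},{"tx": 0,"ty": 0,"tz": -0.043,"twist": 0},{"tx": -0.0271,"ty": 0.02587,"tz": 0,"twist": 0},{"tx": -0.0271,"ty": 0.02587,"tz": 0,"twist": 0},{"tx": -0.0271,"ty": 0.02587,"tz": 0,"twist": 0},{"tx": -0.0271,"ty": 0.02587,"tz": 0,"twist": 0},{"tx": -0.0271,"ty": 0.02587,"tz": 0,"twist": 0},{"tx": -0.0271,"ty": 0.02587,"tz": 0,"twist": 0}])

```text
clock: 34.95
position: [0.5386, -0.1274, 0.2986]
ee_rot: [-2.555, -1.824, 0.003]
force: [-0.4, 0.9, -4.0]
width: 0.544
gripper_force: 30.0
```

>>> move_arm(motion=[{"tx": -0.0271,"ty": 0.02587,"tz": 0,"twist": 0},{"tx": -0.0271,"ty": 0.02587,"tz": 0,"twist": 0},{"tx": -0.0271,"ty": 0.02587,"tz": 0,"twist": 0},{"tx": -0.0271,"ty": 0.02587,"tz": 0,"twist": 0},{"tx": -0.0271,"ty": 0.02587,"tz": 0,"twist": 0},{"tx": 0,"ty": 0,"tz": 0.04,"twist": 0},{"tx": 0,"ty": 0,"tz": 0.02,"twist": 0},{"tx": 0,"ty": 0,"tz": 0,"twist": 0},{"tx": 0,"ty": 0,"tz": 0,"twist": 0},{"tx": 0,"ty": 0,"tz": 0,"twist": 0}])

```text
clock: 35.95
position: [0.6182, -0.2962, 0.2413]
ee_rot: [2.556, 1.824, 0.002]
force: [0.1, 0.8, -3.8]
width: 0.545
gripper_force: 30.0
```

```bash
python3 - <<'E'
from h import *
rel(.6178,-.2965,.204,71)
cv2.imwrite("pics/g_s.png",arm.get_image("scene")[:,:,::-1])
cv2.imwrite("pics/g9.png",cv2.resize(cv2.imread("pics/g_s.png")[160:310,110:300],None,fx=4,fy=4,interpolation=cv2.INTER_CUBIC))
E
```

```text
t 36.0 at [ 0.6182 -0.2962  0.2413] psi 71.0 tilt 0.11 j [ 0.6   0.56 -0.39  1.36  0.21  1.26 -0.13] w 0.545 F [ 0.1  0.8 -3.8] g 29.999142587184906
first-frame shift [-0.0004 -0.0003  0.0373] twist deg 0.0 norm 0.0
```

View pics/g9.png

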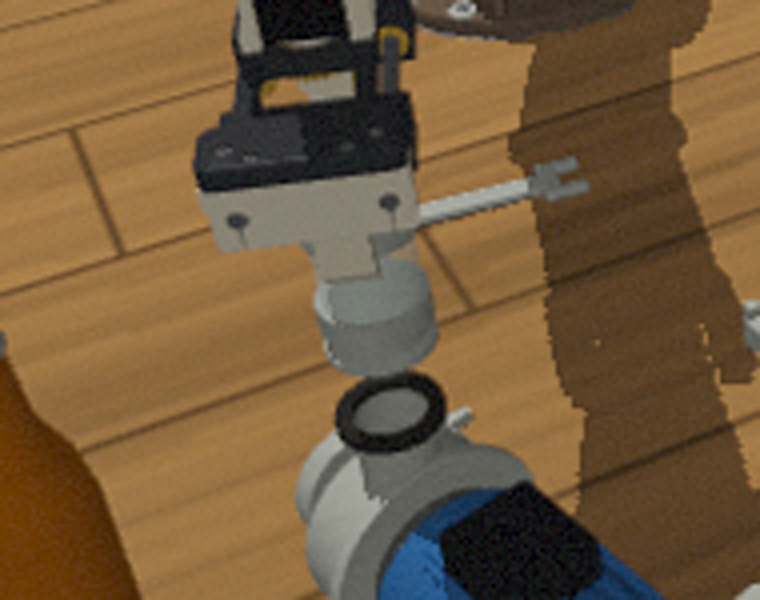

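The glass foot is centred at crop column ~381 and the gasket at (391,411). I'll check that against the perspective lean.

```bash
python3 - <<'E'
from h import *
f=lambda X:np.round((proj("scene",X)-[110,160])*4,1)
for d in(0,.005):
  print(f([.6178+d,-.2965,.146]),f([.6178+d,-.2965,.184]),f([.6178,-.2965+d,.146]))
# glass foot ellipse at z .1843, bottom extents
a=np.linspace(0,6.28,73);E=np.array([f([.6182+.02525*np.cos(t),-.2962+.02525*np.sin(t),.1843]) for t in a])
print(E.min(0),E.max(0))
E=np.array([f([.6178+.02525*np.cos(t),-.2965+.02525*np.sin(t),.146]) for t in a]);print(E.min(0),E.max(0))
E
```

```text
[391.5 398.6] [377.9 336.7] [391.5 398.6]
[395.1 405.1] [381.5 343. ] [401.9 394.8]
[321.4 300.1] [435.6 374.7]
[335.8 361.8] [446.8 437.4]
```

The columns match. The rows suggest the port is a few mm lower or farther out, so I'll nudge x by +1.5 mm and feel down for contact.

>>> move_arm(motion=[{"tx": 0,"ty": 0.001,"tz": 0.02,"twist": 0},{"tx": 0,"ty": 0,"tz": 0.01,"twist": 0},{"tx": 0,"ty": 0,"tz": 0.005,"twist": 0},{"tx": 0,"ty": 0,"tz": 0,"twist": 0},{"tx": 0,"ty": 0,"tz": 0,"twist": 0},{"tx": 0,"ty": 0,"tz": 0.001,"twist": 0},{"tx": 0,"ty": 0,"tz": 0,"twist": 0},{"tx": 0,"ty": 0,"tz": 0,"twist": 0}])

```text
clock: 36.8
position: [0.6185, -0.2967, 0.204]
ee_rot: [2.557, 1.825, 0.0]
force: [0.1, -0.3, -4.7]
width: 0.543
gripper_force: 30.0
```

>>> move_arm(motion=[{"tx": 0,"ty": 0,"tz": 0.001,"twist": 0},{"tx": 0,"ty": 0,"tz": 0,"twist": 0},{"tx": 0,"ty": 0,"tz": 0,"twist": 0}])

```text
clock: 37.1
position: [0.6186, -0.2968, 0.203]
ee_rot: [2.557, 1.824, 0.0]
force: [-0.3, 0.3, -2.7]
width: 0.544
gripper_force: 30.0
```

>>> move_arm(motion=[{"tx": 0,"ty": 0,"tz": 0.001,"twist": 0},{"tx": 0,"ty": 0,"tz": 0,"twist": 0},{"tx": 0,"ty": 0,"tz": 0,"twist": 0}])

```text
clock: 37.4
position: [0.6187, -0.2969, 0.2029]
ee_rot: [2.557, 1.824, 0.001]
force: [-1.2, -0.2, 5.1]
width: 0.544
gripper_force: 30.0
```

```bash
python3 - <<'E'
from h import *
rel(.6178,-.2965,.204,71)
cv2.imwrite("pics/g_s.png",arm.get_image("scene")[:,:,::-1])
cv2.imwrite("pics/g10.png",cv2.resize(cv2.imread("pics/g_s.png")[180:310,140:280],None,fx=4,fy=4,interpolation=cv2.INTER_CUBIC))
E
```

```text
t 37.4 at [ 0.6187 -0.2969  0.2029] psi 71.0 tilt 0.08 j [ 0.6   0.59 -0.38  1.41  0.22  1.19 -0.14] w 0.544 F [-1.2 -0.2  5.1] g 30.000405531630356
first-frame shift [ 0.0001 -0.001  -0.0011] twist deg 0.0 norm 0.0
```

View pics/g10.png

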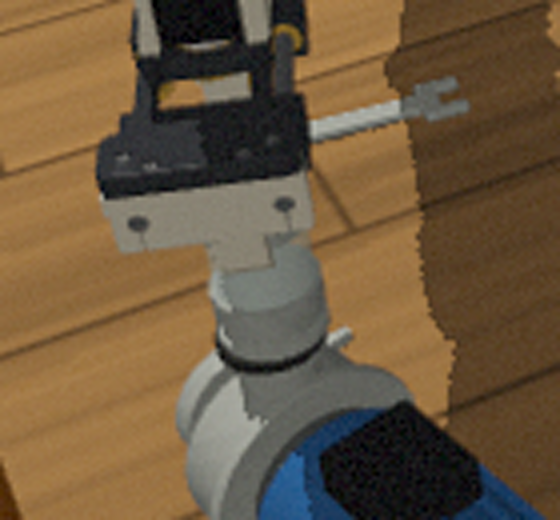

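The glass is in contact and aligned with the gasket. I've now viewed 15 pictures, one over the limit of 14, so I won't view any more. Release, retreat, and check numerically.

>>> move_arm(motion=[{"tx": 0,"ty": 0,"tz": -0.0005,"twist": 0},{"tx": 0,"ty": 0,"tz": 0,"twist": 0},{"tx": 0,"ty": 0,"tz": 0,"twist": 0},{"tx": 0,"ty": 0,"tz": 0,"twist": 0},{"tx": 0,"ty": 0,"tz": 0,"twist": 0},{"tx": 0,"ty": 0,"tz": 0,"twist": 0},{"tx": 0,"ty": 0,"tz": -0.02,"twist": 0},{"tx": 0,"ty": 0,"tz": -0.04,"twist": 0},{"tx": 0,"ty": 0,"tz": -0.045,"twist": 0},{"tx": 0,"ty": 0,"tz": -0.03,"twist": 0}], gripper=-1)

```text
clock: 38.45
position: [0.619, -0.2967, 0.3407]
ee_rot: [2.555, 1.823, 0.003]
force: [0.3, 0.0, -0.2]
width: 0.997
gripper_force: 0.0
```

>>> move_arm(motion=[{"tx": 0,"ty": -0.045,"tz": 0,"twist": 0},{"tx": 0,"ty": -0.045,"tz": 0,"twist": 0},{"tx": 0,"ty": -0.045,"tz": 0,"twist": 0},{"tx": 0,"ty": -0.045,"tz": 0,"twist": 0},{"tx": 0,"ty": -0.045,"tz": 0,"twist": 0},{"tx": 0,"ty": 0,"tz": 0,"twist": 0},{"tx": 0,"ty": 0,"tz": 0,"twist": 0}])

```text
clock: 39.15
position: [0.4051, -0.2236, 0.3379]
ee_rot: [2.556, 1.823, -0.0]
force: [1.2, 0.0, 0.3]
width: 0.997
gripper_force: 0.0
```

```bash
python3 - <<'E'
from h import *
rel(.4,-.2,.3,71)
exp=dict(sight_mid=[.6178,-.2965,.191],gauge_mid=[.5898,.2641,.168],blank_mid=[.5951,-.0116,.1175],gasket_1_mid=[.5898,.2641,.11],clamp_mid=[.4495,.2108,.008])
for c in("top","scene"):
    arm.get_image(c)
    for q,X in exp.items():
        print(c,q,np.round(proj(c,X),1),[(np.round(np.array(d["point"])*[640,400],1).tolist(),round(d["conf"],2),np.round(atz(c,np.array(d["point"])*[640,400],X[2])[:2],3).tolist()) for d in arm.place_of(c,q)])
im=arm.get_image("top")
for d in arm.regions_of("top","sight_mid"):
    r=cv2.minAreaRect(cv2.findNonZero(d["region"].astype(np.uint8)));print(d["conf"],r,atz("top",r[0],.19)[:2])
E
```

```text
t 39.1 at [ 0.4051 -0.2236  0.3379] psi 71.0 tilt 0.11 j [ 0.78  0.12 -0.43  1.74  0.05  1.29  0.  ] w 0.997 F [1.2 0.  0.3] g 0.0
first-frame shift [ 0.0207 -0.0126  0.0379] twist deg -0.0 norm -0.0
top sight_mid [473.6 152.1] [([472.7, 149.1], 0.98, [0.624, -0.295])]
top gauge_mid [196.8 173.6] [([198.8, 174.5], 0.91, [0.588, 0.26])]
top blank_mid [331.1 171.7] [([330.3, 172.5], 0.89, [0.593, -0.01])]
top gasket_1_mid [204.1 177.4] []
top clamp_mid [237.6 241.5] [([237.5, 241.5], 0.79, [0.449, 0.211])]
scene sight_mid [203.8 241.2] [([204.2, 239.7], 0.81, [0.614, -0.295]), ([333.1, 219.2], 0.22, [0.684, -0.065])]
scene gauge_mid [430.3 161.3] [([431.2, 164.7], 0.64, [0.603, 0.255])]
scene blank_mid [332.4 216.4] [([332.8, 219.6], 0.76, [0.605, -0.017])]
scene gasket_1_mid [427.1 181.8] [([426.4, 182.5], 0.49, [0.591, 0.26])]
scene clamp_mid [373.  194.4] [([370.3, 197.2], 0.68, [0.456, 0.197])]
0.65 ((473.81036376953125, 150.27584838867188), (27.111520767211914, 40.29589080810547), 68.19859313964844) [ 0.62165117 -0.29753816]
0.25 ((445.3736877441406, 138.69573974609375), (105.47003936767578, 53.51054000854492), 72.6459732055664) [ 0.64648414 -0.24145337]
```

```bash
python3 -c "
from cell import arm
print(arm.sign_off())"
```

```text
the job is handed in; nothing more can be done
None
```

The job is handed in at about 40 s on the clock: all five parts are on their ports and the loose clamp hasn't moved by the camera check; no verdict came back, and I viewed 15 pictures against the limit of 14.

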